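# Put the ear defenders away on the hanging bar

## Robot

A 6-joint arm with a two-finger parallel gripper is mounted at the origin on the work surface. World frame = base frame: x ahead of the robot, y to its left, z up, the work surface at z = 0. Lengths are in m, angles in rad, forces in N, time in s.
With the tool pointing down it reaches from about 0.35 to 0.925 m from the base axis. Payload 6.4 kg.
Tool frame: the origin (TCP) lies midway between the tips of the shut fingers; the grasp point (between the pads) lies grip_depth behind it (grip_depth is the distance from the TCP to the grasp point, in m); z points along the fingers, y is the line along which they close (so a half turn about z gives the same grasp; the last joint's range is limited). The gripper opens to 94 mm and grips with 3 to 60 N. Pads are 16 mm wide; open, the fingers measure 119 mm over their backs; the gripper's body (75 mm by 177 mm) begins 78 mm behind the grasp point.
Start: joints at [1.036, 0.245, 1.558, -0, 1.339, -0.174], TCP at [0.229, 0.608, 0.205] pointing down, gripper open.
Joint ranges: [-3.13, 3.13], [-1.02, 2.26], [0.13, 2.54], [-0.95, 4.09], [0.21, 2.88], [-2.74, 2.74]. Speed limits (rad/s): [2.57, 2.57, 3.14, 3.14, 3.14, 3.14].

## Interface

Orientations are given as a rotation vector (axis times angle).
In Python, from rig import * gives the robot as it stands. The module is installed in compiled form; this text tells all that it offers.
- The arm moves only by the tool send_rows, never from a script. Its argument "motion" is a list of rows, each an object of numbers: "claw": the opening, from -1 (shut) to 1 (fully open); "x", "y", "z": the shift along the world's x, y, z in cm; "twist": the turn about the world's z in rad. A call has 1 to 12 rows; each row shifts and turns the commanded pose from where the row before left it; what a row does not reach is not made up. A row lasts 1/8 s, in which the tool goes at most 62.5 mm and 10.7 degrees, less where a joint would pass 70% of its speed; a pose out of reach is approached as far as the arm can. A call with a gripper value outside its range is refused whole. The fingers move at their own pace and stop on an object; "grip_force" is the grip in N (left out, the last holds). Time passes only in rows, so rows that do not move let the fingers close. It gives the time, the measured TCP pose, the force, the opening and the grip force at its end, in the units of the state.
- read_state(): the state, without advancing time (a new reading comes with each control period).
- grab_frame(name): name is "side" or "top" or "wrist"; returns the picture (400x640x3 uint8, blue, green, red); there is no depth.
- get_calibration(name): a dict with "fx", "fy", "cx", "cy" (pixels), "world_to_cam" (4x4, takes a point from world to camera coordinates). Camera axes: x right, y down, z forward; pixel columns grow to the right and rows downward; lengths in m; the calibration is good to about 2 mm. The wrist camera is an equidistant fisheye: a pixel r from the principal point sees the ray r / f radians off the axis. A picture is of the moment at which its call begins: read the wrist's pose just before it. get_calibration takes no time and is no camera call; for the wrist camera it gives the pose at the moment of the call.
- finish_job(): hands the job in; it is judged then, once.
Trained networks look in the newest picture that a camera, given by its name, has taken for a name from the list of things; names that differ only in an ending like _2 or _b are one class to them, and where a whole thing is asked for, a point or a joint stands for the part that bears it (a point fixed in the world has none). Each returns a list of dicts, best first, with "conf" (0 to 1); they miss things now and then, are a little off and sometimes report something else, mostly with a low value. They report only what shows in the picture. A call takes as long as a camera call. They do not tell look-alikes from the thing itself.
- search_frame(camera, query): "xy" ([column, row] in pixels, amid what is visible of it).
- place_of(camera, query): "xy" ([column, row] in pixels: a listed point, or the origin of a listed thing).
The state is a dict: "t": time; "qpos": joint angles; "qvel": joint speeds; "tau": joint torques, N m; "ee_pos": TCP position; "tcp_rot": TCP orientation; "contact_force": force on the tool from outside, world axes, zero at the start; "ft_torque": the same for the moment, N m; "grip_width": opening from 0.0 (shut) to 1.0 (fully open); "gripper_force": force on a finger pad.
Only numpy, scipy, OpenCV 4.12 (cv2) and the standard library are available. Lean on these libraries where they do the work, as an engineer would, in place of code of your own. Each camera call takes 0.05 s, during which the arm holds its last target. There are 200 camera calls.

## Task

The ear defenders lie on their side on the carving table. Stand them upright on their two cups on the table top, headband uppermost, and let go of them; then pick them up again and hang them over the bar of the wooden stand, headband resting near the middle of the bar, midway between the posts, with one cup on each side, and leave them hanging freely. Do not drop them and leave the other things on the table where they are.

Things in the scene. Friction and masses are not known exactly. Their poses are not given: they have to be found in the camera images.
- ear_defenders: Rigid ear defenders, 0.23 kg: two grey cups with black cushions on a dark steel headband, 158 mm from cup soles to crown, 140 across the cups. Origin in their middle: between the cups, 80 mm above the soles, in the band's mid-plane. x: soles to crown (level at the start, straight up when standing or hanging); y: cup to cup; z: front-back (up at the start, origin then 30 mm above the table).
- cup_left (a point): Centre of the cup at +y, at (-45, 53, 0) mm in the ear defenders' frame; axes as theirs. Each cup fills x -80 to -10 mm, |y| 36 to 70 mm, z -30 to 30 mm, and has a flat sole at x = -80 mm on which they can stand.
- leg_left (a point): Grip point on the straight leg of the headband at +y, at (25, 60, 0) mm in the ear defenders' frame (the other leg is at y = -60 mm). The band is a strap 22 mm wide along z and 5 mm thick; the legs run straight from x = -10 to 48 mm, then it arches over to the crown.
- crown_seat (a point): Middle of the underside of the black crown pad, 142 mm from the soles, at (62, 0, 0) mm in the ear defenders' frame: it rests on the bar. The pad is 26 mm wide along z, 15 mm thick along x and 56 mm long along y. Axes as the ear defenders'.
- crown_top (a point): Point on top of the crown, 158 mm from the soles, at (78, 0, 0) mm in the ear defenders' frame.
- hanging_stand: Fixed wooden stand: a round level bar, 20 mm diameter, on two posts. Origin on the table below the bar's middle; y along the bar, x across it, z up. Bar axis 156 mm above the table, free length from y = -154 to 154 mm; posts 26 x 22 mm at y = +165 and -165 mm, 168 mm high, each on a foot 130 mm long in x, 30 wide, 16 high.
- bar_top (a point): Middle of the top line of the stand's bar, 166 mm above the table. Axes as the stand's.
- carved_stone: Round dark carved stone, 80 mm across, 50 mm high, loose; leave alone. Origin at the centre of its underside.
- slate_block: Grey flat block 85 x 50 x 26 mm, loose; leave alone. Origin at the centre of its underside.
- mallet: Hammer-shaped wooden mallet 220 mm long, lying near the robot, loose; leave alone. Origin at the centre of its underside.
- glue_bottle: White bottle with red cap, 56 mm across, 130 mm high, loose; leave alone. Origin at the centre of its underside.
- rasp: Flat-bladed hand tool 200 mm long with a wooden handle, lying at the far side, loose; leave alone. Origin at the centre of its underside.
- red_bulb: Red rubber bulb, 80 mm across, 80 mm high, loose; leave alone. Origin at the centre of its underside.
Not all that is in view belongs to the job. There is more than one size of the ear_defenders; the one meant has the size given above.

How it is judged:
By the outcome, as a careful person would: the job done as asked, in the order asked, and still so for the second after the job is handed in, with the robot touching nothing.
It also fails if it takes over 67 s, if anything falls off the work surface, if the arm or the gripper's body presses on something with over 40 N, if the wrist force passes 120 N, or if a joint passes its speed limit or range.

## Working session

There is one attempt and no reset: what is moved stays moved. The work goes in short steps, Python scripts to look and compute and a tool call to move; the robot and the scene stay as the last step left them, time stands still between calls to the robot, and variables do not carry over. Pictures are saved under pics/ and viewed, at most 10 in all, crops included, and the job is handed in when it is done.

Besides the shell and the picture viewer there is one more tool, called after "Emit:" as name(argument=value, ...) on one line, values as JSON. send_rows: Moves the arm, as the interface text tells. Its arguments: {"type":"object","properties":{"motion":{"type":"array","items":{"type":"object","properties":{"claw":{"type":"number"},"x":{"type":"number"},"y":{"type":"number"},"z":{"type":"number"},"twist":{"type":"number"}}}},"grip_force":{"type":"number"}},"required":["motion"]}

```bash
mkdir -p pics
cat > h.py <<'E'
from rig import *
import numpy as np, cv2
def ray(cam,xy):
    c=get_calibration(cam); M=np.array(c["world_to_cam"]); R=M[:3,:3]; o=-R.T@M[:3,3]
    a=(xy[0]-c["cx"])/c["fx"]; b=(xy[1]-c["cy"])/c["fy"]
    if cam=="wrist":
        r=np.hypot(a,b); s=np.sin(r)/r if r>1e-9 else 1; d=np.array([a*s,b*s,np.cos(r)])
    else: d=np.array([a,b,1.])
    return o,R.T@d
def at_z(cam,xy,z):
    o,d=ray(cam,xy); return o+d*(z-o[2])/d[2]
def proj(cam,p):
    c=get_calibration(cam); M=np.array(c["world_to_cam"]); q=M[:3,:3]@np.array(p)+M[:3,3]
    return np.array([c["fx"]*q[0]/q[2]+c["cx"],c["fy"]*q[1]/q[2]+c["cy"]])
E
python3 - <<'E'
from h import *
s=read_state(); print({k:np.round(v,3) for k,v in s.items()})
ims=[]
for c in ("top","side"):
    im=grab_frame(c); cv2.imwrite(f"pics/{c}0.png",im)
    print(c,{k:np.round(v,3).tolist() for k,v in get_calibration(c).items()})
    for q in ("ear_defenders","cup_left","leg_left","crown_seat","crown_top","hanging_stand","bar_top"):
        print(q,[(np.round(d["xy"]).tolist(),round(d["conf"],2)) for d in place_of(c,q)])
E
```

```text
{'t': np.float64(0.0), 'qpos': array([ 1.036,  0.246,  1.559, -0.   ,  1.339, -0.174]), 'qvel': array([ 0.001, -0.   , -0.002, -0.   ,  0.   ,  0.001]), 'tau': array([ 1.0000e-03, -4.1583e+01, -3.1460e+01,  6.8000e-02,  3.3000e-02,
       -0.0000e+00]), 'ee_pos': array([0.229, 0.608, 0.204]), 'tcp_rot': array([-5.64e-01, -3.09e+00,  3.00e-03]), 'contact_force': array([-1.077,  0.033,  0.198]), 'ft_torque': array([-0.029, -0.02 , -0.054]), 'gripper_force': np.float64(0.0), 'grip_width': np.float64(1.001)}
top {'fx': 405.126, 'fy': 405.126, 'cx': 321.832, 'cy': 201.165, 'world_to_cam': [[-0.013, -1.0, 0.015, 0.021], [-0.999, 0.013, -0.042, 0.518], [0.042, -0.016, -0.999, 1.287], [0.0, 0.0, 0.0, 1.0]]}
ear_defenders [([403.0, 214.0], 0.55)]
cup_left [([411.0, 231.0], 0.89), ([393.0, 118.0], 0.89)]
leg_left [([397.0, 233.0], 0.76), ([414.0, 98.0], 0.56)]
crown_seat [([442.0, 108.0], 0.74), ([389.0, 208.0], 0.57)]
crown_top [([448.0, 105.0], 0.72), ([383.0, 203.0], 0.61)]
hanging_stand []
bar_top [([227.0, 199.0], 0.78)]
side {'fx': 474.164, 'fy': 474.164, 'cx': 312.823, 'cy': 204.022, 'world_to_cam': [[0.841, -0.541, -0.005, -0.433], [-0.298, -0.455, -0.839, 0.273], [0.451, 0.707, -0.544, 0.883], [0.0, 0.0, 0.0, 1.0]]}
ear_defenders [([484.0, 276.0], 0.8), ([371.0, 320.0], 0.61), ([299.0, 383.0], 0.41)]
cup_left [([464.0, 252.0], 0.78), ([357.0, 344.0], 0.74)]
leg_left [([336.0, 317.0], 0.98), ([509.0, 259.0], 0.94), ([370.0, 319.0], 0.39)]
crown_seat [([532.0, 289.0], 0.85), ([356.0, 297.0], 0.8)]
crown_top [([547.0, 292.0], 0.76), ([350.0, 293.0], 0.62)]
hanging_stand []
bar_top [([254.0, 146.0], 0.72)]
```

```bash
ls .
```

```text
h.py
pics
```

View pics/top0.png

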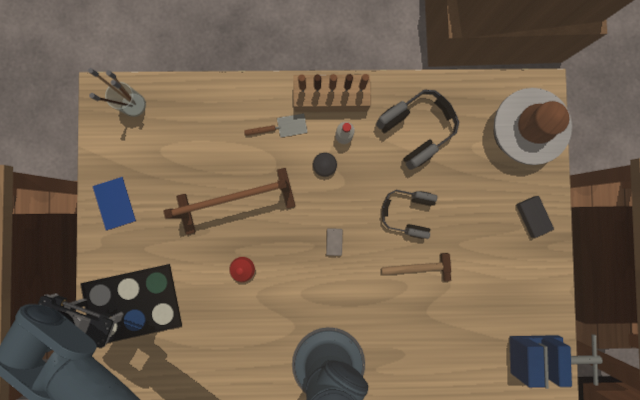

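View pics/side0.png

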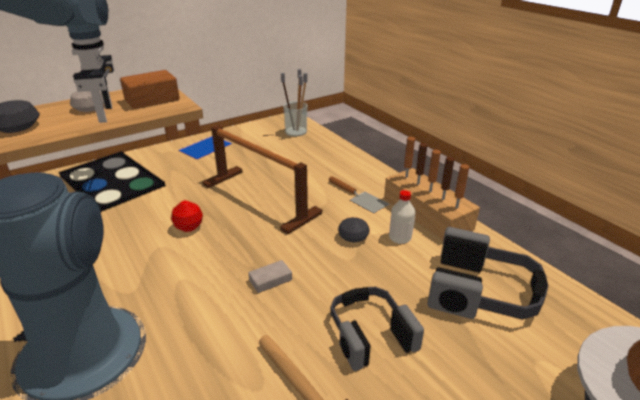

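The top picture shows two candidates: small ear defenders around (405,214) and larger ones around (420,128). The stand is at about (230,200).

Run:
```python
from h import *
import rig
print([n for n in dir(rig) if not n.startswith('_')])
print(getattr(rig,'grip_depth',None))
t=cv2.imread("pics/top0.png"); s=cv2.imread("pics/side0.png")
a=cv2.resize(t[170:260,350:470],None,fx=5,fy=5,interpolation=cv2.INTER_CUBIC)
cv2.imwrite("pics/crop0.png",a)
for n,L in (("small",[(424,198),(417,232),(383,208)]),("large",[(393,118),(421,154),(448,105)])):
    P=[at_z("top",p,z) for p,z in zip(L,(.045,.045,.03))]
    print(n,np.round(P,3).tolist(),"cups",np.linalg.norm(P[0]-P[1]),"crown",np.linalg.norm(P[2]-(P[0]+P[1])/2))
print("bar",at_z("top",(227,199),.166),at_z("side",(254,146),.166))
for cam,L in (("top",[(411,231),(397,233),(389,208),(383,203),(403,214)]),("side",[(357,344),(336,317),(356,297),(350,293),(371,320)])):
    print(cam,[np.round(at_z(cam,p,.03),3).tolist() for p in L])
print(get_calibration("wrist"))
```

```text
['Unreachable', 'finish_job', 'get_calibration', 'grab_frame', 'grip_depth', 'place_of', 'read_state', 'search_frame']
0.0188
small [[0.523, -0.305, 0.045], [0.417, -0.281, 0.045], [0.493, -0.179, 0.03]] cups 0.10870494897817749 crown 0.11796273568973803
large [[0.776, -0.213, 0.045], [0.661, -0.299, 0.045], [0.821, -0.394, 0.03]] cups 0.1437162633685564 crown 0.17165390547756923
bar [0.52116212 0.28313698 0.166     ] [0.51821658 0.28567793 0.166     ]
top [[0.42, -0.266, 0.03], [0.414, -0.221, 0.03], [0.493, -0.198, 0.03], [0.509, -0.179, 0.03], [0.474, -0.242, 0.03]]
side [[0.425, -0.288, 0.03], [0.431, -0.213, 0.03], [0.496, -0.191, 0.03], [0.492, -0.175, 0.03], [0.482, -0.256, 0.03]]
{'fx': 309.70691628693146, 'fy': 309.70691628693146, 'cx': 318.89029561822207, 'cy': 198.99116196491278, 'world_to_cam': array([[ 3.53504130e-01,  9.35432958e-01, -1.07603865e-04,
        -6.51578341e-01],
       [ 8.99338865e-01, -3.39832367e-01,  2.75142813e-01,
        -2.96287665e-02],
       [ 2.57341088e-01, -9.73608932e-02, -9.61403360e-01,
         3.93613280e-01],
       [ 0.00000000e+00,  0.00000000e+00,  0.00000000e+00,
         1.00000000e+00]])}
```

View pics/crop0.png

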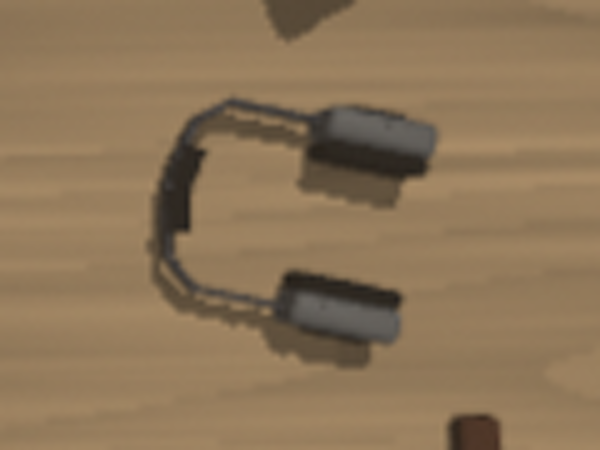

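Candidates: small ear defenders at (405,214) and large ones at (420,128). The small ones fit: their cup spacing is 109 mm (106 expected) and crown to cups 118 mm (about 123), against 144 and 172 mm for the large ones. The crop confirms this: legs to the left of the cups, crown pad at about (386,208), and the near leg (leg_left) from (389,228) to (406,230).

```bash
cat > fit.py <<'E'
from h import *
from scipy.optimize import least_squares
def w(p,q):  # lying: q in ear frame, pose p = x,y,yaw of x axis
    c,s=np.cos(p[2]),np.sin(p[2]); return np.array([p[0]+c*q[0]-s*q[1],p[1]+s*q[0]+c*q[1],.03+q[2]])
E
python3 - <<'E'
from fit import *
C=[((230,100),(48,-60,11)),((195,290),(48,60,11)),((312,120),(-10,-60,11)),((278,303),(-10,60,11)),
((435,128),(-80,-58,28)),((402,318),(-80,58,28)),((170,195),(78,0,11))]
P=[(350+c[0]/5,170+c[1]/5) for c,_ in C]; Q=[np.array(q)/1e3 for _,q in C]
f=lambda p:np.concatenate([proj("top",w(p,q))-u for q,u in zip(Q,P)])
r=least_squares(f,[.47,-.25,1.5],x_scale=.01); print(r.x,np.round(r.fun,1))
p=r.x
for n,q in (("legL25",(25,60,0)),("legR25",(25,-60,0)),("crown",(70,0,0)),("cupL",(-45,53,0))): 
    W=w(p,np.array(q)/1e3); print(n,np.round(W,3),np.round(proj("side",W)))
# bar ends from top image by hand check: project bar with guess yaw
B=at_z("top",(227,199),.166)
for a in [(172,212),(280,184)]: print("bar pt",np.round(at_z("top",a,.16),3))
for a in [(220,131),(305,166)]: print("bar pt side",np.round(at_z("side",a,.16),3))
E
```

```text
[ 0.48121249 -0.25212381  1.39944901] [-1.2  0.2  0.1 -0.   0.6 -0.9  1.8  0.3 -0.5  1.4  0.6  0.4 -1.5 -1.5]
legL25 [ 0.426 -0.217  0.03 ] [335. 319.]
legR25 [ 0.545 -0.238  0.03 ] [390. 301.]
crown [ 0.493 -0.183  0.03 ] [353. 295.]
cupL [ 0.421 -0.287  0.03 ] [355. 345.]
bar pt [0.487 0.439 0.16 ]
bar pt [0.562 0.135 0.16 ]
bar pt side [0.487 0.434 0.16 ]
bar pt side [0.577 0.13  0.16 ]
```

```bash
cat >> h.py <<'E'
from scipy.spatial.transform import Rotation as Ro
def toolyaw():
    R=Ro.from_rotvec(read_state()["tcp_rot"]).as_matrix(); return np.arctan2(R[1,1],R[0,1])
E
python3 - <<'E'
from fit import *
p=[.4812,-.2521,1.399]
g=w(p,np.array([.010,.060,0])); y=toolyaw(); s=read_state()
print("target",g,"d",(g-s["ee_pos"])*100,"toolyaw",y,"twist",[(p[2]+np.pi/2-y+k*np.pi+np.pi)%(2*np.pi)-np.pi for k in (0,1)])
E
```

```text
target [ 0.42379277 -0.23199006  0.03      ] d [ 19.4329209  -84.01605455 -17.54624513] toolyaw 1.2099695704422142 twist [np.float64(1.7598267563526822), np.float64(-1.381765897237111)]
```

Emit:
send_rows(motion=[{"z":5,"x":2},{"x":3,"y":-4.5,"z":1,"twist":-0.1},{"x":3,"y":-5,"twist":-0.1},{"x":3,"y":-5,"twist":-0.1},{"x":3,"y":-5,"twist":-0.1},{"x":2,"y":-5.5,"twist":-0.1},{"x":1,"y":-6,"twist":-0.1},{"x":1,"y":-6,"twist":-0.1},{"x":1,"y":-6,"twist":-0.1},{"x":0.5,"y":-6,"twist":-0.1},{"y":-6,"twist":-0.1},{"y":-6,"twist":-0.1}])

```text
schema error: expected keys claw, x, y, z, twist
```

Emit:
send_rows(motion=[{"y":-6,"twist":-0.1},{"y":-6,"twist":-0.1},{"y":-6,"z":-3,"twist":-0.08},{"y":-5,"z":-4},{},{}])

```text
schema error: expected keys claw, x, y, z, twist
```

Run:
```python
from fit import *
s=read_state(); print(s["t"],s["ee_pos"],toolyaw(),s["qpos"])
im=grab_frame("wrist"); cv2.imwrite("pics/w1.png",im)
for q in ("cup_left","leg_left","crown_seat","crown_top","ear_defenders"):
    print(q,[(np.round(d["xy"]).tolist(),round(d["conf"],2),np.round(at_z("wrist",d["xy"],.03),3).tolist()) for d in place_of("wrist",q)])
```

```text
0.8 [0.22946356 0.60817049 0.20546245] 1.2099695704422142 [ 1.03590220e+00  2.45088237e-01  1.55780062e+00  8.04251090e-06
  1.33867221e+00 -1.74069218e-01]
cup_left [([36.0, 366.0], 0.58, [0.422, -0.288, 0.03])]
leg_left []
crown_seat []
crown_top []
ear_defenders [([56.0, 383.0], 0.77, [0.484, -0.242, 0.03])]
```

View pics/w1.png

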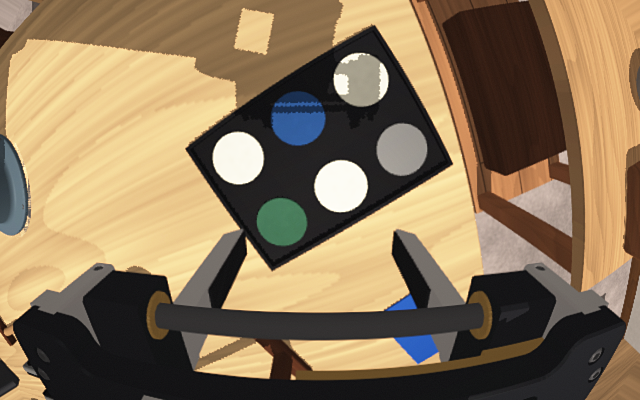

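The moves were refused because every row needs all five keys. The picture shows only the palette under the unmoved gripper, so I'm resending.

Emit:
send_rows(motion=[{"claw":1,"x":2,"y":0,"z":5,"twist":0},{"claw":1,"x":3,"y":-4.5,"z":1,"twist":-0.1},{"claw":1,"x":3,"y":-5,"z":0,"twist":-0.1},{"claw":1,"x":3,"y":-5,"z":0,"twist":-0.1},{"claw":1,"x":3,"y":-5,"z":0,"twist":-0.1},{"claw":1,"x":2,"y":-5.5,"z":0,"twist":-0.1},{"claw":1,"x":1,"y":-6,"z":0,"twist":-0.1},{"claw":1,"x":1,"y":-6,"z":0,"twist":-0.1},{"claw":1,"x":1,"y":-6,"z":0,"twist":-0.1},{"claw":1,"x":0.5,"y":-6,"z":0,"twist":-0.1},{"claw":1,"x":0,"y":-6,"z":0,"twist":-0.1},{"claw":1,"x":0,"y":-6,"z":0,"twist":-0.1}])

```text
t: 2.6
ee_pos: [0.4242, -0.0037, 0.2658]
tcp_rot: [2.099, 2.336, 0.001]
contact_force: [0.5, -0.8, -1.0]
grip_width: 1.002
gripper_force: 0.0
```

Emit:
send_rows(motion=[{"claw":1,"x":0,"y":-6,"z":0,"twist":-0.1},{"claw":1,"x":0,"y":-6,"z":0,"twist":-0.1},{"claw":1,"x":0,"y":-6,"z":-3,"twist":-0.08},{"claw":1,"x":0,"y":-5,"z":-4,"twist":0},{"claw":1,"x":0,"y":0,"z":0,"twist":0},{"claw":1,"x":0,"y":0,"z":0,"twist":0}])

```text
t: 3.35
ee_pos: [0.4247, -0.2264, 0.199]
tcp_rot: [2.402, 2.024, 0.001]
contact_force: [-0.6, -0.1, 0.1]
grip_width: 1.002
gripper_force: 0.0
```

Run:
```python
from fit import *
s=read_state(); print(s["t"],s["ee_pos"],toolyaw(),s["qpos"])
im=grab_frame("wrist"); cv2.imwrite("pics/w2.png",im)
for q in ("cup_left","leg_left","crown_seat","crown_top","ear_defenders"):
    print(q,[(np.round(d["xy"]).tolist(),round(d["conf"],2),np.round(at_z("wrist",d["xy"],.03),3).tolist()) for d in place_of("wrist",q)])
```

```text
3.35 [ 0.42470057 -0.22636611  0.19903436] -0.17007511267388814 [-7.26049046e-01 -1.56309253e-01  1.98506063e+00  3.32388710e-04
  1.31233890e+00 -5.56058810e-01]
cup_left [([570.0, 138.0], 0.82, [0.798, -0.215, 0.03]), ([322.0, 229.0], 0.66, [0.421, -0.283, 0.03])]
leg_left [([319.0, 174.0], 0.94, [0.428, -0.215, 0.03]), ([236.0, 233.0], 0.72, [0.314, -0.271, 0.03]), ([592.0, 181.0], 0.7, [0.859, -0.29, 0.03])]
crown_seat [([572.0, 239.0], 0.93, [0.819, -0.381, 0.03]), ([375.0, 146.0], 0.8, [0.498, -0.193, 0.03])]
crown_top [([581.0, 248.0], 0.73, [0.85, -0.407, 0.03]), ([378.0, 131.0], 0.66, [0.503, -0.177, 0.03])]
ear_defenders []
```

View pics/w2.png

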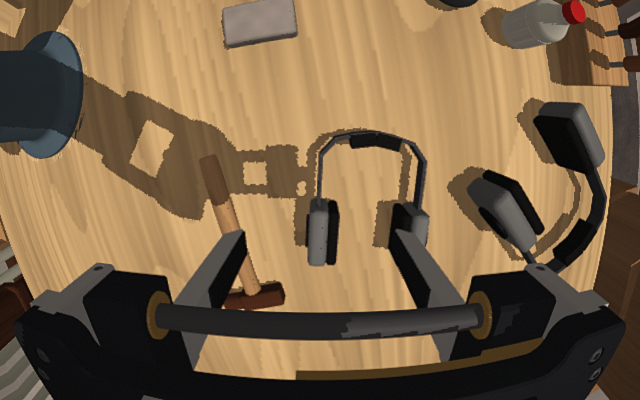

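The wrist view shows the target at (320–425, 135–265), with the near leg at about (319,174). Its yaw matches the tool, and the position agrees with the fit to 2 mm.

Run:
```python
from fit import *
C=[((320,152),(48,60,11)),((319,197),(-10,60,11)),((422,158),(48,-60,11)),((377,133),(78,0,11)),((316,265),(-80,56,30))]
Q=[np.array(q)/1e3 for _,q in C]
f=lambda p:np.concatenate([(at_z("wrist",u,.03+q[2])-w(p,q))[:2]*1e3 for (u,_),q in zip(C,Q)])
r=least_squares(f,[.48,-.25,1.4]);p=r.x;print(p,np.round(r.fun,1))
g=w(p,np.array([.010,.060,0])); s=read_state()
print(g,(g-s["ee_pos"])*100,"twist",p[2]-np.pi/2-toolyaw())
```

```text
[ 0.48141527 -0.24855991  1.33453506] [-0.4 -1.   3.5  4.9 -2.5  2.5 -0.1 -5.1 -0.5 -1.4]
[ 0.42542277 -0.22479355  0.03      ] [  0.0393177    0.12309585 -16.94321637] twist -0.06779289156161022
```

Emit:
send_rows(motion=[{"claw":-0.1,"x":0,"y":-0.3,"z":-5,"twist":-0.03},{"claw":-0.1,"x":0,"y":0,"z":-5,"twist":0},{"claw":-0.1,"x":0,"y":0,"z":-4,"twist":0},{"claw":-0.1,"x":0,"y":0,"z":-2.5,"twist":0},{"claw":-0.1,"x":0,"y":0,"z":-1.4,"twist":0},{"claw":-0.1,"x":0,"y":0,"z":0,"twist":0},{"claw":-1,"x":0,"y":0,"z":0,"twist":0},{"claw":-1,"x":0,"y":0,"z":0,"twist":0},{"claw":-1,"x":0,"y":0,"z":0,"twist":0},{"claw":-1,"x":0,"y":0,"z":0,"twist":0}], grip_force=8)

```text
t: 4.9
ee_pos: [0.4246, -0.2297, 0.0198]
tcp_rot: [2.432, 1.988, 0.0]
contact_force: [-2.8, 2.3, 1.2]
grip_width: 0.057
gripper_force: 1.3
```

Emit:
send_rows(motion=[{"claw":-1,"x":0,"y":0,"z":0,"twist":0},{"claw":-1,"x":-0.06,"y":-0.3,"z":0.8,"twist":0},{"claw":-1,"x":-0.07,"y":-0.35,"z":0.7,"twist":0},{"claw":-1,"x":-0.08,"y":-0.4,"z":0.7,"twist":0},{"claw":-1,"x":-0.1,"y":-0.5,"z":0.7,"twist":0},{"claw":-1,"x":-0.1,"y":-0.55,"z":0.6,"twist":0},{"claw":-1,"x":-0.1,"y":-0.55,"z":0.6,"twist":0},{"claw":-1,"x":0,"y":0,"z":0,"twist":0}])

```text
t: 5.9
ee_pos: [0.4197, -0.2568, 0.0611]
tcp_rot: [2.432, 1.987, 0.0]
contact_force: [-0.0, -0.4, -1.2]
grip_width: 0.055
gripper_force: 8.0
```

Run:
```python
from h import *
im=grab_frame("side"); a=cv2.resize(im[210:390,250:450],None,fx=3,fy=3,interpolation=cv2.INTER_CUBIC)
b=cv2.resize(grab_frame("wrist"),(540,338)); cv2.imwrite("pics/s3.png",np.hstack([a[:338*1][:,:],]) if 0 else a); cv2.imwrite("pics/w3.png",b)
```

```text
(no output)
```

View pics/s3.png

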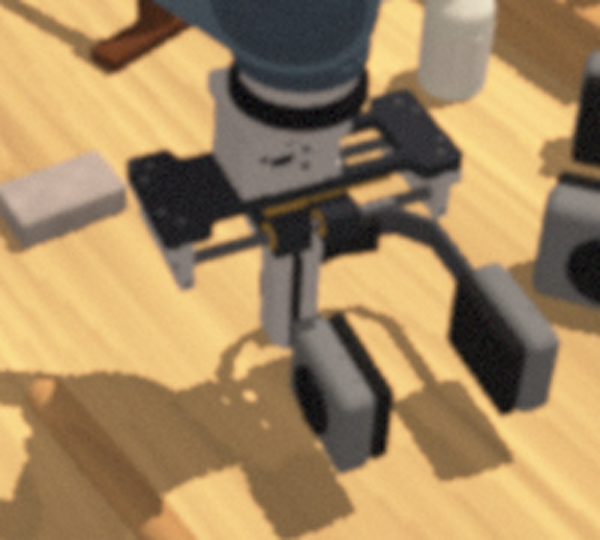

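The cups stand tilted about 30° on their sole edges and the crown rises beside the fingers, so the in-grip pivot works. I'll continue the arc.

Emit:
send_rows(motion=[{"claw":-1,"x":-0.11,"y":-0.6,"z":0.5,"twist":0},{"claw":-1,"x":-0.13,"y":-0.7,"z":0.5,"twist":0},{"claw":-1,"x":-0.14,"y":-0.7,"z":0.4,"twist":0},{"claw":-1,"x":-0.14,"y":-0.75,"z":0.3,"twist":0},{"claw":-1,"x":-0.15,"y":-0.75,"z":0.3,"twist":0},{"claw":-1,"x":-0.15,"y":-0.8,"z":0.2,"twist":0},{"claw":-1,"x":0,"y":0,"z":0,"twist":0}])

```text
t: 6.88
ee_pos: [0.4111, -0.2998, 0.0827]
tcp_rot: [2.433, 1.987, 0.0]
contact_force: [0.3, -0.3, -2.3]
grip_width: 0.054
gripper_force: 8.0
```

Run:
```python
from h import *
im=grab_frame("side"); a=cv2.resize(im[210:390,250:450],None,fx=3,fy=3,interpolation=cv2.INTER_CUBIC)
cv2.imwrite("pics/s4.png",a)
```

```text
(no output)
```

View pics/s4.png

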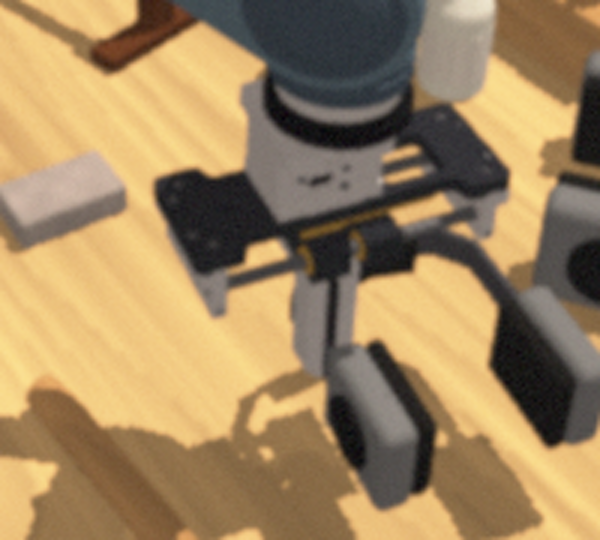

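```bash
cat >> h.py <<'E'
def earp(q,th,grip=np.array([.010,.060,0]),up=.010,yaw=None,roll=0):
    # world point of ear point q (mm) when held at grip point, x axis raised by th (rad)
    s=read_state(); y=toolyaw() if yaw is None else yaw
    d=np.array([-np.sin(y),np.cos(y),0]); yy=np.cross([0,0,1],d)
    if d[1]<0: d,yy=-d,-yy
    X=np.cos(th)*d+np.sin(th)*np.array([0,0,1]); Z=np.cross(X,yy)
    v=np.array(q)/1e3-grip; return s["ee_pos"]+[0,0,up]+v[0]*X+v[1]*yy+v[2]*Z
E
python3 - <<'E'
from h import *
for th in (10,20,30,40,50,60):
    print(th,[np.round((proj("side",earp(q,np.radians(th)))-[250,210])*3).astype(int).tolist() for q in ((-45,70,0),(-80,70,-30),(-80,70,30),(-10,70,30),(-80,-70,-30),(48,-60,0))],[round(earp(q,np.radians(th))[2],3) for q in ((-80,0,-30),(78,0,11))])
E
```

```text
10 [[345, 440], [366, 526], [383, 469], [325, 356], [587, 447], [471, 246]] [np.float64(0.047), np.float64(0.115)]
20 [[342, 448], [357, 528], [381, 491], [327, 367], [574, 451], [473, 240]] [np.float64(0.033), np.float64(0.126)]
30 [[338, 453], [346, 525], [378, 509], [330, 378], [560, 450], [477, 235]] [np.float64(0.021), np.float64(0.136)]
40 [[333, 455], [335, 517], [371, 521], [331, 389], [546, 444], [481, 233]] [np.float64(0.012), np.float64(0.145)]
50 [[327, 453], [323, 505], [363, 527], [331, 398], [530, 433], [486, 232]] [np.float64(0.004), np.float64(0.152)]
60 [[320, 449], [311, 489], [354, 528], [331, 406], [515, 419], [491, 233]] [np.float64(-0.001), np.float64(0.157)]
```

The object didn't rotate: the projections fit a pitch near 0°, so the 8 N grip lifted it level and carried its full weight (−2.3 N). I'll lower it again and lighten the grip so that gravity swings the cups down.

Emit:
send_rows(motion=[{"claw":-1,"x":0,"y":0,"z":-1.3,"twist":0},{"claw":-1,"x":0,"y":0,"z":-1.3,"twist":0},{"claw":-1,"x":0,"y":0,"z":-1.2,"twist":0},{"claw":-1,"x":0,"y":0,"z":0,"twist":0}])

```text
t: 7.42
ee_pos: [0.4103, -0.298, 0.0428]
tcp_rot: [-2.429, -1.987, 0.0]
contact_force: [0.1, 0.2, -1.5]
grip_width: 0.051
gripper_force: 8.0
```

Emit:
send_rows(motion=[{"claw":-1,"x":0,"y":0,"z":0,"twist":0},{"claw":-1,"x":0,"y":0,"z":0,"twist":0},{"claw":-1,"x":0,"y":0,"z":0,"twist":0},{"claw":-1,"x":0,"y":0,"z":0,"twist":0}], grip_force=3)

```text
t: 7.92
ee_pos: [0.4114, -0.2993, 0.0448]
tcp_rot: [2.432, 1.988, 0.0]
contact_force: [-0.1, -0.1, -2.0]
grip_width: 0.077
gripper_force: 3.0
```

```bash
cat >> h.py <<'E'
PTS={"cup_left":(-45,53,0),"leg_left":(25,60,0),"crown_seat":(62,0,0),"crown_top":(78,0,0),"ear_defenders":(0,0,0)}
def est():
    for cam in ("side","top","wrist"):
        grab_frame(cam)
        for q,P in PTS.items():
            for d in place_of(cam,q):
                if d["conf"]<.3: continue
                u=np.array(d["xy"])
                if cam=="wrist": print(cam,q,np.round(u),round(d["conf"],2)); continue
                e=[np.linalg.norm(proj(cam,earp(P,np.radians(t)))-u) for t in range(-20,91,5)]
                i=int(np.argmin(e))
                if e[i]<15: print(cam,q,np.round(u),round(d["conf"],2),"th",-20+5*i,"err",round(e[i],1))
E
python3 - <<'E'
from h import *
est()
im=grab_frame("side"); a=cv2.resize(im[210:390,250:450],None,fx=3,fy=3,interpolation=cv2.INTER_CUBIC)
cv2.imwrite("pics/s5.png",a)
E
```

```text
side cup_left [377. 367.] 0.94 th 5 err 3.6
side crown_seat [372. 317.] 0.91 th -10 err 0.9
side crown_top [366. 310.] 0.81 th -5 err 2.1
side ear_defenders [389. 339.] 0.55 th 25 err 1.3
top leg_left [421. 234.] 0.81 th 40 err 0.7
top crown_seat [409. 213.] 0.67 th -20 err 1.3
top crown_top [408. 213.] 0.62 th 15 err 2.2
top ear_defenders [429. 215.] 0.58 th 40 err 0.1
wrist leg_left [315. 228.] 0.73
wrist crown_seat [422. 165.] 0.94
wrist crown_top [425. 136.] 0.73
```

Still level at 3 N: the off-centre grip wedges the strap. New plan: set it down and grip the crown at mid-band with the fingers closing along the ear x axis. Then I lift the crown on an arc with the soles as hinge, and the crown turns between lightly held fingers with no roll moment.

Emit:
send_rows(motion=[{"claw":-1,"x":0,"y":0,"z":-0.8,"twist":0},{"claw":-1,"x":0,"y":0,"z":-0.8,"twist":0},{"claw":-1,"x":0,"y":0,"z":-0.8,"twist":0},{"claw":-1,"x":0,"y":0,"z":0,"twist":0},{"claw":-0.4,"x":0,"y":0,"z":0,"twist":0},{"claw":-0.2,"x":0,"y":0,"z":0,"twist":0},{"claw":-0.2,"x":0,"y":0,"z":0,"twist":0},{"claw":-0.2,"x":0,"y":0,"z":3,"twist":0},{"claw":-0.2,"x":0,"y":0,"z":5,"twist":0},{"claw":-0.2,"x":0,"y":4,"z":5,"twist":0.18},{"claw":-0.2,"x":0,"y":4,"z":5,"twist":0.18},{"claw":-0.2,"x":0,"y":2,"z":2,"twist":0.18}])

```text
t: 10.38
ee_pos: [0.4121, -0.2004, 0.2216]
tcp_rot: [1.801, 2.567, -0.001]
contact_force: [0.0, 0.1, -0.9]
grip_width: 0.401
gripper_force: 0.0
```

Emit:
send_rows(motion=[{"claw":-0.2,"x":2,"y":0,"z":0,"twist":0.18},{"claw":-0.2,"x":2,"y":0,"z":0,"twist":0.18},{"claw":-0.2,"x":2,"y":0,"z":0,"twist":0.18},{"claw":-0.2,"x":0,"y":0,"z":0,"twist":0.18},{"claw":-0.2,"x":0,"y":0,"z":0,"twist":0.18},{"claw":-0.2,"x":0,"y":0,"z":0,"twist":0.18},{"claw":-0.2,"x":0,"y":0,"z":0,"twist":0},{"claw":-0.2,"x":0,"y":0,"z":0,"twist":0}])

```text
t: 11.38
ee_pos: [0.4711, -0.2009, 0.2181]
tcp_rot: [0.241, 3.132, -0.0]
contact_force: [0.1, -0.2, 0.1]
grip_width: 0.396
gripper_force: 0.0
```

Run:
```python
from fit import *
s=read_state(); print(s["t"],s["ee_pos"],toolyaw(),s["qpos"])
R={}
for cam in ("top","side","wrist"):
    im=grab_frame(cam); cv2.imwrite(f"pics/{cam}6.png",im)
    for q in PTS:
        print(cam,q,[(np.round(d["xy"]).tolist(),round(d["conf"],2),np.round(at_z(cam,d["xy"],.03),3).tolist()) for d in place_of(cam,q) if d["conf"]>.3])
t=cv2.imread("pics/top6.png"); wv=cv2.imread("pics/wrist6.png")
a=cv2.resize(t[170:260,350:470],(480,360),interpolation=cv2.INTER_CUBIC)
cv2.imwrite("pics/c6.png",np.hstack([a,wv[0:400:1][:360,120:440]]))
```

```text
11.375 [ 0.47113757 -0.20093507  0.21813813] 1.417498596668043 [-6.24789080e-01 -9.40114640e-02  1.89321706e+00  1.83103856e-05
  1.34225865e+00 -2.04229183e+00]
top cup_left [([393.0, 116.0], 0.96, [0.785, -0.217, 0.03]), ([437.0, 234.0], 0.44, [0.408, -0.347, 0.03])]
top leg_left [([416.0, 96.0], 0.76, [0.852, -0.29, 0.03]), ([418.0, 235.0], 0.66, [0.407, -0.287, 0.03])]
top crown_seat [([445.0, 109.0], 0.6, [0.808, -0.383, 0.03])]
top crown_top [([449.0, 106.0], 0.84, [0.817, -0.396, 0.03])]
top ear_defenders []
side cup_left [([463.0, 252.0], 0.58, [0.786, -0.209, 0.03])]
side leg_left [([352.0, 344.0], 0.79, [0.418, -0.282, 0.03]), ([508.0, 256.0], 0.66, [0.858, -0.274, 0.03])]
side crown_seat [([533.0, 285.0], 0.93, [0.824, -0.364, 0.03]), ([372.0, 323.0], 0.76, [0.478, -0.263, 0.03])]
side crown_top [([367.0, 318.0], 0.84, [0.479, -0.248, 0.03])]
side ear_defenders [([388.0, 345.0], 0.88, [0.471, -0.319, 0.03]), ([487.0, 277.0], 0.73, [0.765, -0.293, 0.03]), ([269.0, 280.0], 0.39, [0.372, -0.049, 0.03])]
wrist cup_left [([191.0, 147.0], 0.82, [0.406, -0.353, 0.03]), ([339.0, 368.0], 0.56, [0.795, -0.214, 0.03])]
wrist leg_left [([240.0, 144.0], 0.79, [0.414, -0.288, 0.03])]
wrist crown_seat [([275.0, 193.0], 0.72, [0.482, -0.257, 0.03]), ([287.0, 194.0], 0.42, [0.486, -0.242, 0.03])]
wrist crown_top [([289.0, 194.0], 0.62, [0.486, -0.239, 0.03])]
wrist ear_defenders []
```

View pics/c6.png

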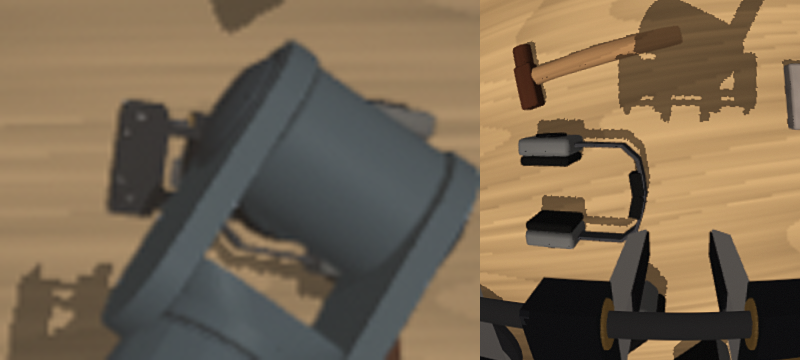

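The object lies flat again: near leg (222–267, 146), far leg (223–267, 239) and crown (288,192) in the wrist picture. I'll refit the pose.

Run:
```python
from fit import *
C=[((267,147),(48,60,11)),((222,145),(-10,60,11)),((267,240),(48,-60,11)),((223,238),(-10,-60,11)),((287,192),(78,0,11)),((160,148),(-80,56,30))]
Q=[np.array(q)/1e3 for _,q in C]
f=lambda p:np.concatenate([(at_z("wrist",u,.03+q[2])-w(p,q))[:2]*1e3 for (u,_),q in zip(C,Q)])
r=least_squares(f,[.46,-.32,1.4]);p=r.x;print(p,np.round(r.fun,1))
g=w(p,np.array([.070,.0,0])); s=read_state()
print(g,(g-s["ee_pos"])*100,"twist",p[2]-toolyaw(), "cupL",w(p,np.array([-.045,.053,0])))
```

```text
[ 0.46950183 -0.31268265  1.37338909] [ 2.7  0.3  1.9  3.3  0.3  0.9  1.4  0.1 -4.8 -3.4 -1.6 -1.2]
[ 0.48323076 -0.24404217  0.03      ] [  1.2071626   -4.3075987  -18.80766689] twist -0.046568884415901346 cupL [ 0.40870543 -0.34641392  0.03      ]
```

Emit:
send_rows(motion=[{"claw":-0.2,"x":1.3,"y":-4.4,"z":-3.5,"twist":-0.05},{"claw":-0.2,"x":0,"y":0,"z":-6,"twist":0},{"claw":-0.2,"x":0,"y":0,"z":-5,"twist":0},{"claw":-0.2,"x":0,"y":0,"z":-3.5,"twist":0},{"claw":-0.2,"x":0,"y":0,"z":-2.2,"twist":0},{"claw":-0.2,"x":0,"y":0,"z":0,"twist":0},{"claw":-1,"x":0,"y":0,"z":0,"twist":0},{"claw":-1,"x":0,"y":0,"z":0,"twist":0},{"claw":-1,"x":0,"y":0,"z":0,"twist":0},{"claw":-1,"x":0,"y":0,"z":0,"twist":0}], grip_force=3)

```text
t: 13.52
ee_pos: [0.4849, -0.2455, 0.0169]
tcp_rot: [0.315, 3.124, -0.002]
contact_force: [0.7, 0.1, 0.6]
grip_width: 0.195
gripper_force: 2.9
```

Emit:
send_rows(motion=[{"claw":-1,"x":-0.02,"y":-0.1,"z":0.7,"twist":0},{"claw":-1,"x":-0.03,"y":-0.2,"z":0.8,"twist":0},{"claw":-1,"x":-0.05,"y":-0.25,"z":0.8,"twist":0},{"claw":-1,"x":-0.07,"y":-0.33,"z":0.8,"twist":0},{"claw":-1,"x":-0.08,"y":-0.37,"z":0.7,"twist":0},{"claw":-1,"x":0,"y":0,"z":0,"twist":0}])

```text
t: 14.28
ee_pos: [0.4821, -0.2582, 0.0549]
tcp_rot: [0.315, 3.124, -0.001]
contact_force: [0.0, 0.3, -1.5]
grip_width: 0.238
gripper_force: 3.0
```

The opening grew to 22.4 mm, as predicted for a 15° tilt (22.2 mm), so the hinge works. I'll continue.

Emit:
send_rows(motion=[{"claw":-1,"x":-0.07,"y":-0.38,"z":0.7,"twist":0},{"claw":-1,"x":-0.08,"y":-0.42,"z":0.7,"twist":0},{"claw":-1,"x":-0.09,"y":-0.44,"z":0.7,"twist":0},{"claw":-1,"x":-0.1,"y":-0.46,"z":0.65,"twist":0},{"claw":-1,"x":-0.1,"y":-0.48,"z":0.6,"twist":0},{"claw":-1,"x":0,"y":0,"z":0,"twist":0}])

```text
t: 15.02
ee_pos: [0.4775, -0.28, 0.0883]
tcp_rot: [0.316, 3.125, -0.001]
contact_force: [0.1, 0.5, -1.0]
grip_width: 0.274
gripper_force: 3.0
```

```bash
cat > th.py <<'E'
from h import *
def g(): # held at crown centre, tool y along d
    grab_frame("side"); y=toolyaw(); d=np.array([np.cos(y),np.sin(y),0]); yy=np.cross([0,0,1],d); b=read_state()["ee_pos"]+[0,0,.0165]
    for q in PTS:
        for k in place_of("side",q):
            def e(t):
                X=np.cos(t)*d+np.sin(t)*np.array([0,0,1]); Z=np.cross(X,yy); v=np.array(PTS[q])/1e3-[.07,0,0]
                return np.linalg.norm(proj("side",b+v[0]*X+v[1]*yy+v[2]*Z)-k["xy"])
            E=[e(np.radians(t)) for t in range(0,100,3)]; i=int(np.argmin(E))
            if E[i]<20: print(q,round(k["conf"],2),"th",3*i,"err",round(E[i],1))
g()
E
python3 th.py
```

```text
cup_left 0.63 th 30 err 4.9
leg_left 0.69 th 27 err 2.4
crown_seat 0.77 th 48 err 2.9
crown_top 0.65 th 0 err 4.3
```

θ is about 28°. Next I go on to 45° and 60°.

Emit:
send_rows(motion=[{"claw":-1,"x":-0.1,"y":-0.52,"z":0.6,"twist":0},{"claw":-1,"x":-0.11,"y":-0.56,"z":0.55,"twist":0},{"claw":-1,"x":-0.12,"y":-0.6,"z":0.55,"twist":0},{"claw":-1,"x":-0.12,"y":-0.62,"z":0.5,"twist":0},{"claw":-1,"x":-0.13,"y":-0.64,"z":0.45,"twist":0},{"claw":-1,"x":0,"y":0,"z":0,"twist":0}])

```text
t: 16.08
ee_pos: [0.4718, -0.3092, 0.115]
tcp_rot: [0.316, 3.125, -0.0]
contact_force: [1.1, 4.2, 4.6]
grip_width: 0.297
gripper_force: 3.4
```

```bash
python3 th.py
```

```text
cup_left 0.88 th 36 err 3.9
leg_left 0.58 th 45 err 2.8
crown_seat 0.87 th 51 err 6.9
crown_top 0.64 th 0 err 4.5
```

Emit:
send_rows(motion=[{"claw":-1,"x":0,"y":0,"z":0.3,"twist":0},{"claw":-1,"x":0,"y":0,"z":0.3,"twist":0},{"claw":-1,"x":0,"y":0,"z":0,"twist":0}])

```text
t: 16.75
ee_pos: [0.4711, -0.309, 0.1198]
tcp_rot: [-0.315, -3.125, 0.001]
contact_force: [0.4, 0.3, -1.2]
grip_width: 0.3
gripper_force: 3.1
```

```bash
python3 th.py; python3 -c "
from h import *
a=cv2.resize(grab_frame('side')[210:390,250:450],None,fx=3,fy=3,interpolation=cv2.INTER_CUBIC);cv2.imwrite('pics/s7.png',a)"
```

```text
leg_left 0.77 th 36 err 5.2
crown_seat 0.83 th 42 err 3.4
crown_top 0.91 th 0 err 2.0
```

View pics/s7.png

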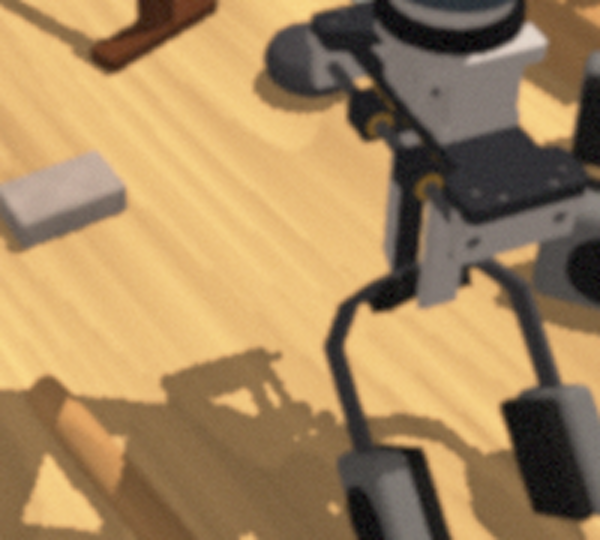

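The picture shows the crown held mid-pad at (395,290) in the crop, cups hanging level and tilted about 42°. I'll continue with a slight upward bias.

Emit:
send_rows(motion=[{"claw":-1,"x":-0.1,"y":-0.5,"z":0.4,"twist":0},{"claw":-1,"x":-0.11,"y":-0.55,"z":0.4,"twist":0},{"claw":-1,"x":-0.11,"y":-0.55,"z":0.35,"twist":0},{"claw":-1,"x":0,"y":0,"z":0,"twist":0}])

```text
t: 17.6
ee_pos: [0.4684, -0.3254, 0.1322]
tcp_rot: [0.316, 3.125, -0.001]
contact_force: [-0.2, 0.8, 0.3]
grip_width: 0.307
gripper_force: 3.0
```

Emit:
send_rows(motion=[{"claw":-1,"x":-0.11,"y":-0.55,"z":0.35,"twist":0},{"claw":-1,"x":-0.12,"y":-0.6,"z":0.3,"twist":0},{"claw":-1,"x":-0.12,"y":-0.6,"z":0.3,"twist":0},{"claw":-1,"x":0,"y":0,"z":0,"twist":0}])

```text
t: 18.1
ee_pos: [0.465, -0.343, 0.1419]
tcp_rot: [0.316, 3.125, -0.001]
contact_force: [0.1, 0.8, 1.9]
grip_width: 0.31
gripper_force: 3.2
```

```bash
python3 th.py
```

```text
cup_left 0.95 th 54 err 5.4
leg_left 0.86 th 45 err 4.6
crown_seat 0.68 th 45 err 7.5
crown_top 0.94 th 0 err 5.5
```

```bash
cat > th2.py <<'E'
from h import *
from scipy.optimize import least_squares
D=[]
for cam in ("side","top"):
    grab_frame(cam)
    for q in ("cup_left","leg_left","crown_seat","crown_top"):
        for k in place_of(cam,q):
            if k["conf"]>.5: D.append((cam,q,np.array(k["xy"])))
y=toolyaw(); d=np.array([np.cos(y),np.sin(y),0]); yy=np.cross([0,0,1],d); e0=read_state()["ee_pos"]
def P(p,q):
    t=p[0]; X=np.cos(t)*d+np.sin(t)*np.array([0,0,1]); Z=np.cross(X,yy); v=np.array(q)/1e3-[.07,0,0]
    return e0+[0,0,p[1]]+p[2]*d+p[3]*yy+v[0]*X+v[1]*yy+v[2]*Z
p0=[.9,.01,0,0]
D=[x for x in D if np.linalg.norm(proj(x[0],P(p0,PTS[x[1]]))-x[2])<35]
f=lambda p:np.concatenate([proj(c,P(p,PTS[q]))-u for c,q,u in D]+[np.array(p[1:])*[100,400,400]])
r=least_squares(f,p0,x_scale=[.1,.01,.01,.01],loss="soft_l1")
print("th",np.degrees(r.x[0]),"crown above tip",r.x[1],"off",r.x[2:]); 
for c,q,u in D: print(c,q,np.round(proj(c,P(r.x,PTS[q]))-u,1))
print("sole edge z",P(r.x,(-80,0,-30))[2],P(r.x,(-80,0,30))[2],"crowntop",P(r.x,(78,0,0)))
E
python3 th2.py
```

```text
th 54.76777949458835 crown above tip -0.0012259222856892964 off [0.0039908  0.00284727]
side cup_left [-0.1  0.7]
side leg_left [-1.6  0.1]
side crown_seat [ 0.9 -0.9]
side crown_top [2.  0.2]
sole edge z 0.00023319224884413986 0.03484669722634209 crowntop [ 0.4638924 -0.3331656  0.1465976]
```

The fit is good: θ = 55°, sole edge on the table (z = 0.0002), but the crown is near the fingertips. I'll push horizontally only, so the crown climbs back between the fingers as it turns.

Emit:
send_rows(motion=[{"claw":-1,"x":-0.1,"y":-0.5,"z":0,"twist":0},{"claw":-1,"x":-0.13,"y":-0.65,"z":0,"twist":0},{"claw":-1,"x":-0.13,"y":-0.65,"z":0,"twist":0},{"claw":-1,"x":-0.13,"y":-0.65,"z":0,"twist":0},{"claw":-1,"x":0,"y":0,"z":0,"twist":0}])

```text
t: 19.52
ee_pos: [0.4596, -0.3674, 0.141]
tcp_rot: [-0.316, -3.126, 0.001]
contact_force: [1.3, 0.2, 3.3]
grip_width: 0.309
gripper_force: 3.0
```

```bash
python3 th2.py
```

```text
th 64.53756323002173 crown above tip 0.011130691921432413 off [-0.00034296 -0.00020005]
side cup_left [-0.2 -0.2]
side leg_left [1.3 1.6]
side crown_seat [-1.7 -3.4]
side crown_top [2.2 0.3]
top crown_top [-1.9  2.5]
sole edge z 0.003662608089936105 0.029457764144479724 crowntop [ 0.46060316 -0.363503    0.15921322]
```

Emit:
send_rows(motion=[{"claw":-1,"x":-0.13,"y":-0.65,"z":0.1,"twist":0},{"claw":-1,"x":-0.13,"y":-0.65,"z":0.1,"twist":0},{"claw":-1,"x":-0.13,"y":-0.65,"z":0.1,"twist":0},{"claw":-1,"x":-0.13,"y":-0.65,"z":0.1,"twist":0},{"claw":-1,"x":-0.13,"y":-0.65,"z":0.1,"twist":0},{"claw":-1,"x":0,"y":0,"z":0,"twist":0}])

```text
t: 20.78
ee_pos: [0.4528, -0.3995, 0.1456]
tcp_rot: [-0.316, -3.125, -0.001]
contact_force: [0.4, -0.1, -2.5]
grip_width: 0.288
gripper_force: 2.9
```

```bash
python3 th2.py
```

```text
th 98.93603103964013 crown above tip 0.005831783007060376 off [-0.00503927 -0.00020711]
side leg_left [-1.6  0.2]
side crown_seat [-0.7 -2.3]
side crown_top [2.7 0.8]
top cup_left [ 1.5 -0.4]
top leg_left [-1.3 -2.5]
top crown_seat [0.7 2.6]
top crown_top [-4.  -0.5]
sole edge z 0.008380356227625558 -0.0009395424351592522 crowntop [ 0.45234787 -0.40525677  0.15980266]
```

It snapped upright, with the opening at 27 mm equal to the pad width. It now hangs just above the table with its full weight on the gripper, so I'll lower it gently.

Emit:
send_rows(motion=[{"claw":-1,"x":0,"y":0,"z":-0.15,"twist":0},{"claw":-1,"x":0,"y":0,"z":-0.15,"twist":0},{"claw":-1,"x":0,"y":0,"z":0,"twist":0},{"claw":-1,"x":0,"y":0,"z":0,"twist":0}])

```text
t: 21.78
ee_pos: [0.454, -0.3996, 0.1443]
tcp_rot: [0.315, 3.124, -0.002]
contact_force: [0.8, 1.8, 4.9]
grip_width: 0.276
gripper_force: 3.0
```

```bash
python3 th2.py; python3 -c "
from h import *
print(read_state()['contact_force'])"
```

```text
th 94.64689222779002 crown above tip 0.005338525640467774 off [-0.00229852 -0.00046225]
side leg_left [-0.4 -0.1]
side crown_seat [-0.9 -3.1]
side crown_top [1.8 4.6]
top cup_left [ 1.9 -0.8]
top leg_left [-0.5  0. ]
top crown_seat [-0.4  0.3]
top crown_top [-0.6  0.2]
sole edge z 0.00252289625085345 -0.002337984843420575 crowntop [ 0.45387045 -0.40255397  0.1575731 ]
[1.00677676 1.87796755 4.98245837]
```

Emit:
send_rows(motion=[{"claw":-0.3,"x":0,"y":0,"z":0,"twist":0},{"claw":0,"x":0,"y":0,"z":0,"twist":0},{"claw":0,"x":0,"y":0,"z":0,"twist":0},{"claw":0,"x":0,"y":0,"z":4,"twist":0},{"claw":0,"x":0,"y":0,"z":4,"twist":0},{"claw":0,"x":0,"y":0,"z":0,"twist":0},{"claw":0,"x":0,"y":0,"z":0,"twist":0},{"claw":0,"x":0,"y":0,"z":0,"twist":0},{"claw":0,"x":0,"y":0,"z":0,"twist":0},{"claw":0,"x":0,"y":0,"z":0,"twist":0}])

```text
t: 23.52
ee_pos: [0.4532, -0.3989, 0.2223]
tcp_rot: [-0.315, -3.125, -0.001]
contact_force: [-0.3, 0.2, 0.1]
grip_width: 0.5
gripper_force: 0.0
```

```bash
cat > stand.py <<'E'
from h import *
from scipy.optimize import least_squares
# free pose fit standing: x,y,z(origin), yaw of ear z axis, crown up
D=[]
for cam in ("side","top","wrist"):
    im=grab_frame(cam); cv2.imwrite(f"pics/{cam}8.png",im)
    for q in ("cup_left","leg_left","crown_seat","crown_top"):
        for k in place_of(cam,q):
            if k["conf"]>.4: D.append((cam,q,np.array(k["xy"])))
y0=toolyaw()+np.pi
Cal={c:get_calibration(c) for c in ("side","top","wrist")}
def pj(c,p):
    if c!="wrist": return proj(c,p)
    k=Cal[c]; M=np.array(k["world_to_cam"]); q=M[:3,:3]@p+M[:3,3]; r=np.hypot(q[0],q[1]); a=np.arctan2(r,q[2])/r
    return np.array([k["cx"]+k["fx"]*q[0]*a,k["cy"]+k["fy"]*q[1]*a])
def P(p,q):
    q=np.array(q)/1e3; z=np.array([np.cos(p[3]),np.sin(p[3]),0]); yy=np.cross(z,[0,0,1]); 
    return np.array([p[0],p[1],p[2]])+q[0]*np.array([0,0,1])+q[1]*yy+q[2]*z
p0=[*read_state()["ee_pos"][:2],.08,y0]
D=[x for x in D if np.linalg.norm(pj(x[0],P(p0,PTS[x[1]]))-x[2])<25]
r=least_squares(lambda p:np.concatenate([pj(c,P(p,PTS[q]))-u for c,q,u in D]),p0,x_scale=.01,loss="soft_l1")
print(np.round(r.x,4),"tool",np.round(p0,4))
for c,q,u in D: print(c,q,np.round(pj(c,P(r.x,PTS[q]))-u,1))
E
python3 stand.py; python3 -c "
import cv2,numpy as np
s=cv2.imread('pics/side8.png')[200:400,250:450];w=cv2.imread('pics/wrist8.png')
cv2.imwrite('pics/c8.png',np.hstack([cv2.resize(s,(380,380)),cv2.resize(w,(420,262)) if 0 else w[:380,110:520]]))"
```

```text
[ 0.4538 -0.3967  0.0834  4.5404] tool [ 0.4534 -0.3992  0.08    4.5116]
side cup_left [-3.  -2.5]
side leg_left [-2.8  2. ]
side crown_seat [-2.4  0.2]
side crown_top [ 3.3 -4.3]
top cup_left [ 2.5 -0.7]
top leg_left [-0.7 -1.6]
top crown_seat [0.8 1.5]
top crown_top [-1.7 -2. ]
wrist cup_left [0.6 1.5]
wrist leg_left [-1.5  0.8]
wrist crown_seat [ 0.2 -0.1]
wrist crown_top [-0.8 -1. ]
```

View pics/c8.png

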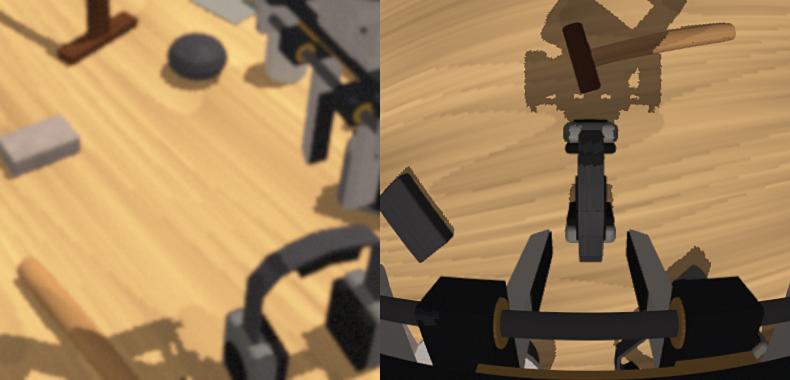

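They stand upright on both soles (left half around (300,310); right half shows the crown centred between the open fingers) and are released. Next come the regrasp and an accurate measurement of the bar line.

Emit:
send_rows(motion=[{"claw":0,"x":0,"y":0.1,"z":-4,"twist":0},{"claw":0,"x":0,"y":0,"z":-3,"twist":0},{"claw":0,"x":0,"y":0,"z":-0.8,"twist":0},{"claw":0,"x":0,"y":0,"z":0,"twist":0},{"claw":-1,"x":0,"y":0,"z":0,"twist":0},{"claw":-1,"x":0,"y":0,"z":0,"twist":0},{"claw":-1,"x":0,"y":0,"z":0,"twist":0},{"claw":-1,"x":0,"y":0,"z":0,"twist":0},{"claw":-1,"x":0,"y":0,"z":0,"twist":0}], grip_force=20)

```text
t: 25.4
ee_pos: [0.4538, -0.3985, 0.1462]
tcp_rot: [0.315, 3.125, -0.002]
contact_force: [-0.0, 1.3, 4.6]
grip_width: 0.274
gripper_force: 20.0
```

Run:
```python
from h import *
im=cv2.imread("pics/top0.png"); g=cv2.cvtColor(im,cv2.COLOR_BGR2LAB)
# centre of bar per column: brown vs table
for name,cam,cols in (("top0","top",range(196,276,4)),("side0","side",range(232,296,4))):
    im=cv2.imread(f"pics/{name}.png").astype(int); pts=[]
    for c in cols:
        r0=np.interp(c,[172,280],[212,184]) if cam=="top" else np.interp(c,[220,305],[131,166])
        rows=np.arange(int(r0)-9,int(r0)+10); br=im[rows,c,2]-0
        dark=im[rows,c].sum(1); ok=rows[(im[rows,c,2]<165)&(im[rows,c,2]-im[rows,c,0]>35)]
        if len(ok): pts.append((c,ok.mean(),len(ok)))
    A=np.array(pts); k=np.polyfit(A[:,0],A[:,1],1); res=A[:,1]-np.polyval(k,A[:,0]); m=abs(res)<1.5; k=np.polyfit(A[m,0],A[m,1],1)
    W=[at_z(cam,(c,np.polyval(k,c)),.156) for c in (cols[0],cols[-1])]
    v=W[1]-W[0]; print(cam,k,A[:,2].astype(int),np.round(res,1),np.round(W,4).tolist(),"yaw",np.arctan2(v[1],v[0])%np.pi)
```

```text
top [-2.47441520e-01  2.53348538e+02] [19 19 18 18 18 19 19 19 19 19 19 19 19 19 19 19 19 19 19 19] [ 0.2  0.1 -0.2 -0.2 -0.3  0.1  0.1  0.1  0.1  0.1  0.   0.   0.   0.
  0.  -0.  -0.  -0.  -0.  -0. ] [[0.5062, 0.3728, 0.156], [0.5569, 0.1577, 0.156]] yaw 1.8025240803644054
side [ 0.45496324 32.83088235] [8 7 7 7 7 6 7 7 7 7 6 7 7 7 7 7] [ 0.1 -0.2 -0.   0.2  0.3  0.  -0.3 -0.1  0.1  0.2 -0.1 -0.4 -0.2 -0.
  0.1  0.3] [[0.4981, 0.3798, 0.156], [0.5552, 0.1554, 0.156]] yaw 1.8198935347603442
```

Emit:
send_rows(motion=[{"claw":-1,"x":0,"y":0,"z":0.5,"twist":0},{"claw":-1,"x":0,"y":0,"z":1.5,"twist":0},{"claw":-1,"x":0,"y":0,"z":3,"twist":0},{"claw":-1,"x":0,"y":0,"z":4,"twist":0},{"claw":-1,"x":0,"y":0,"z":4,"twist":0},{"claw":-1,"x":0,"y":0,"z":4,"twist":0},{"claw":-1,"x":0,"y":0,"z":3.5,"twist":0},{"claw":-1,"x":0,"y":0,"z":2,"twist":0},{"claw":-1,"x":0,"y":0,"z":0,"twist":0}])

```text
t: 26.52
ee_pos: [0.4536, -0.3985, 0.3716]
tcp_rot: [0.315, 3.124, -0.003]
contact_force: [0.8, 0.7, -1.8]
grip_width: 0.274
gripper_force: 20.0
```

Run:
```python
from h import *
exec(open("stand.py").read().replace(",.08,y0]",",read_state()['ee_pos'][2]-.066,y0]").replace("8.png","9.png"))
print(read_state()["ee_pos"])
```

```text
[ 0.455  -0.3961  0.3037  4.5451] tool [ 0.4534 -0.3982  0.3041  4.5116]
side cup_left [-2.6  0.9]
side leg_left [-1.5  0.8]
side crown_seat [ 0.7 -2.1]
side crown_top [-0.9 -1.6]
top cup_left [ 1.5 -0.3]
top leg_left [-0.4 -1.3]
top crown_seat [-0.8 -1.2]
top crown_top [ 0.5 -0.3]
wrist leg_left [-0.   1.7]
wrist crown_seat [-0.3 -0.3]
wrist crown_top [-0.2 -0.3]
[ 0.45336615 -0.39816909  0.37009808]
```

The hold is firm and upright (residuals within 3 px). Moving to above the bar.

Emit:
send_rows(motion=[{"claw":-1,"x":0.1,"y":1.5,"z":0,"twist":0},{"claw":-1,"x":0.4,"y":3,"z":0,"twist":0.02},{"claw":-1,"x":0.5,"y":4.5,"z":0,"twist":0.04},{"claw":-1,"x":0.5,"y":5,"z":0,"twist":0.04},{"claw":-1,"x":0.5,"y":5,"z":0,"twist":0.04},{"claw":-1,"x":0.5,"y":5,"z":0,"twist":0.04},{"claw":-1,"x":0.5,"y":5,"z":0,"twist":0.04},{"claw":-1,"x":0.5,"y":5,"z":0,"twist":0.04},{"claw":-1,"x":0.5,"y":5,"z":0,"twist":0.04},{"claw":-1,"x":0.5,"y":5,"z":0,"twist":0.04},{"claw":-1,"x":0.5,"y":5,"z":0,"twist":0.04},{"claw":-1,"x":0.5,"y":5,"z":0,"twist":0.03}])

```text
t: 28.78
ee_pos: [0.5076, 0.1441, 0.3704]
tcp_rot: [-0.331, 3.123, 0.0]
contact_force: [0.6, 0.2, -1.5]
grip_width: 0.268
gripper_force: 20.0
```

Emit:
send_rows(motion=[{"claw":-1,"x":0.5,"y":5,"z":0,"twist":0.03},{"claw":-1,"x":0.5,"y":4.5,"z":0,"twist":0},{"claw":-1,"x":0.5,"y":3,"z":0,"twist":0},{"claw":-1,"x":0.2,"y":1.8,"z":0,"twist":0},{"claw":-1,"x":0,"y":0,"z":0,"twist":0},{"claw":-1,"x":0,"y":0,"z":0,"twist":0}])

```text
t: 29.52
ee_pos: [0.5253, 0.284, 0.3702]
tcp_rot: [-0.374, 3.119, -0.001]
contact_force: [0.1, -0.1, -2.1]
grip_width: 0.272
gripper_force: 20.0
```

Run:
```python
from h import *
exec(open("stand.py").read().replace(",.08,y0]",",read_state()['ee_pos'][2]-.066,y0]").replace("8.png","10.png"))
print(read_state()["ee_pos"],toolyaw())
for c,z in (("side",.166),("top",.166),("wrist",.166)):
    print(c,[(np.round(d["xy"]),round(d["conf"],2),np.round(at_z(c,d["xy"],z),4)) for d in place_of(c,"bar_top")])
    print(c,[(np.round(d["xy"]),round(d["conf"],2),np.round(at_z(c,d["xy"],0),4)) for d in place_of(c,"hanging_stand")])
```

```text
[0.5268 0.2849 0.3051 4.9596] tool [0.5254 0.2849 0.304  4.9517]
side leg_left [-1.7  1.7]
side crown_seat [ 0.3 -1.2]
side crown_top [ 2.1 -2.5]
top cup_left [1.9 2.2]
top leg_left [ 0.2 -3.1]
top crown_seat [-4.1 -3.1]
top crown_top [-2.7  0.5]
wrist leg_left [0.2 0.7]
wrist crown_seat [ 0.9 -3.4]
wrist crown_top [-3.3  0. ]
[0.52535442 0.28487627 0.37001652] 1.8100597678342032
side [(array([191., 221.]), 0.7, array([0.2595, 0.0496, 0.166 ])), (array([256., 145.]), 0.6, array([0.5248, 0.2877, 0.166 ])), (array([238., 118.]), 0.37, array([0.5648, 0.4786, 0.166 ]))]
side []
top [(array([228., 200.]), 0.85, array([0.5192, 0.2815, 0.166 ]))]
top []
wrist []
wrist [(array([313., 142.]), 0.62, array([0.5017, 0.2699, 0.    ]))]
```

Run:
```python
from h import *
im=cv2.imread("pics/top0.png").astype(int)
print([im[r,230].tolist() for r in range(188,208,2)])
g=im[:,:,2]; pts=[]
for c in range(198,274,3):
    r0=np.polyval([-.2593,256.6],c); rows=np.arange(int(r0)-6,int(r0)+7); v=g[rows,c]; t=(v.min()+np.median(g[rows[0]-6:rows[0],c]))/2
    wgt=np.clip(t-v,0,None); pts.append((c,(wgt*rows).sum()/wgt.sum()))
A=np.array(pts);k=np.polyfit(*A.T,1);print(k,np.round(A[:,1]-np.polyval(k,A[:,0]),1))
W=[at_z("top",(c,np.polyval(k,c)),.159) for c in (198,236,274)];print(np.round(W,4),np.arctan2(*(W[2]-W[0])[[1,0]])%np.pi)
x=np.interp(.285,[W[2][1],W[0][1]],[W[2][0],W[0][0]]);print("bar x at y=.285",x)
```

```text
[[97, 130, 157], [91, 123, 148], [93, 125, 150], [66, 92, 122], [59, 83, 122], [54, 77, 113], [51, 71, 96], [95, 129, 155], [89, 119, 144], [92, 125, 150]]
[-2.52637392e-01  2.56957731e+02] [ 0.6 -0.  -0.1  0.1  0.3  0.2 -0.2  0.1 -0.3  0.3 -0.4 -0.4 -0.3 -0.3
 -0.  -0.3 -0.4 -0.2  0.2 -0.1  0.1  0.3  0.4  0.1  0.   0.3]
[[0.5001 0.3663 0.159 ]
 [0.5259 0.2593 0.159 ]
 [0.5518 0.1517 0.159 ]] 1.8073089964735678
bar x at y=.285 0.5197085503264169
```

The bar yaw of 1.81 matches the tool. I shift x by −0.5 cm and then lower the crown over the bar.

Emit:
send_rows(motion=[{"claw":-1,"x":-0.5,"y":0,"z":0,"twist":0},{"claw":-1,"x":0,"y":0,"z":-2,"twist":0},{"claw":-1,"x":0,"y":0,"z":-3.5,"twist":0},{"claw":-1,"x":0,"y":0,"z":-3.5,"twist":0},{"claw":-1,"x":0,"y":0,"z":-3.5,"twist":0},{"claw":-1,"x":0,"y":0,"z":-3,"twist":0},{"claw":-1,"x":0,"y":0,"z":-2,"twist":0},{"claw":-1,"x":0,"y":0,"z":-1,"twist":0},{"claw":-1,"x":0,"y":0,"z":0,"twist":0}])

```text
t: 31.7
ee_pos: [0.5203, 0.2848, 0.1847]
tcp_rot: [0.375, -3.119, 0.0]
contact_force: [-0.1, -0.0, -1.0]
grip_width: 0.277
gripper_force: 20.0
```

Emit:
send_rows(motion=[{"claw":-1,"x":0,"y":0,"z":-0.4,"twist":0},{"claw":-1,"x":0,"y":0,"z":-0.3,"twist":0},{"claw":-1,"x":0,"y":0,"z":-0.2,"twist":0},{"claw":-1,"x":0,"y":0,"z":0,"twist":0}])

```text
t: 32.2
ee_pos: [0.5203, 0.2848, 0.176]
tcp_rot: [0.375, -3.119, 0.0]
contact_force: [-0.9, 0.2, -2.5]
grip_width: 0.274
gripper_force: 20.0
```

Emit:
send_rows(motion=[{"claw":-1,"x":0,"y":0,"z":-0.2,"twist":0},{"claw":-1,"x":0,"y":0,"z":-0.2,"twist":0},{"claw":-1,"x":0,"y":0,"z":0,"twist":0}])

```text
t: 32.58
ee_pos: [0.5202, 0.2848, 0.1718]
tcp_rot: [0.375, -3.119, 0.0]
contact_force: [0.0, -0.0, -1.5]
grip_width: 0.274
gripper_force: 20.0
```

Emit:
send_rows(motion=[{"claw":-1,"x":0,"y":0,"z":-0.1,"twist":0},{"claw":-1,"x":0,"y":0,"z":0,"twist":0}])

```text
t: 32.83
ee_pos: [0.5204, 0.2849, 0.1711]
tcp_rot: [-0.375, 3.119, 0.0]
contact_force: [0.5, -0.3, -2.3]
grip_width: 0.273
gripper_force: 20.0
```

Emit:
send_rows(motion=[{"claw":-1,"x":0,"y":0,"z":-0.1,"twist":0},{"claw":-1,"x":0,"y":0,"z":0,"twist":0}])

```text
t: 33.08
ee_pos: [0.5206, 0.285, 0.1709]
tcp_rot: [-0.375, 3.118, 0.0]
contact_force: [-2.4, -1.1, 2.4]
grip_width: 0.274
gripper_force: 20.0
```

Contact with the bar: the vertical force turned positive. Now a gentle release and retreat straight up.

Emit:
send_rows(motion=[{"claw":-1,"x":0,"y":0,"z":0,"twist":0},{"claw":-1,"x":0,"y":0,"z":0,"twist":0},{"claw":-0.35,"x":0,"y":0,"z":0,"twist":0},{"claw":-0.1,"x":0,"y":0,"z":0,"twist":0},{"claw":0,"x":0,"y":0,"z":0,"twist":0},{"claw":0,"x":0,"y":0,"z":1,"twist":0},{"claw":0,"x":0,"y":0,"z":4,"twist":0},{"claw":0,"x":0,"y":0,"z":5,"twist":0},{"claw":0,"x":0,"y":0,"z":5,"twist":0},{"claw":0,"x":0,"y":0,"z":0,"twist":0},{"claw":0,"x":0,"y":0,"z":0,"twist":0},{"claw":0,"x":0,"y":0,"z":0,"twist":0}], grip_force=3)

```text
t: 34.58
ee_pos: [0.5196, 0.2846, 0.318]
tcp_rot: [0.374, -3.116, 0.001]
contact_force: [-0.5, -0.0, -0.3]
grip_width: 0.498
gripper_force: 0.0
```

```bash
sed -e "s/,.08,y0]/,.104,y0]/" -e "s/8.png/11.png/" stand.py > st2.py; python3 st2.py; sleep 0; python3 st2.py | head -1; python3 -c "
from h import *
print(read_state()['contact_force'])
for q in ('mallet','slate_block','carved_stone','red_bulb','glue_bottle','rasp'):
    grab_frame('top'); print(q,[np.round(d['xy']).tolist() for d in search_frame('top',q)[:1]])"
```

```text
[0.5226 0.2892 0.1022 5.071 ] tool [0.5204 0.2849 0.104  4.9516]
side cup_left [-3.6  0.4]
side leg_left [ 0.4 -2.1]
side crown_seat [ 0.2 -0.7]
side crown_top [2.6 0.9]
top cup_left [4.5 0.4]
top leg_left [ 1.  -1.7]
top crown_seat [-3.5 -1.3]
top crown_top [-0.1 -1.6]
wrist cup_left [-1.2 -2.6]
wrist leg_left [2.7 0.1]
wrist crown_seat [ 4.2 -0.3]
wrist crown_top [-1.  -0.2]
[0.5221 0.2879 0.1031 5.0228] tool [0.5203 0.2848 0.104  4.9516]
[-0.30333075  0.20000576 -0.32395702]
mallet [[428.0, 264.0]]
slate_block [[332.0, 240.0]]
carved_stone [[324.0, 166.0]]
red_bulb []
glue_bottle [[346.0, 135.0]]
rasp [[287.0, 125.0]]
```

Emit:
send_rows(motion=[{"claw":0,"x":0,"y":0,"z":3,"twist":0},{"claw":0,"x":0,"y":0,"z":0,"twist":0},{"claw":0,"x":0,"y":0,"z":0,"twist":0},{"claw":0,"x":0,"y":0,"z":0,"twist":0},{"claw":0,"x":0,"y":0,"z":0,"twist":0},{"claw":0,"x":0,"y":0,"z":0,"twist":0},{"claw":0,"x":0,"y":0,"z":0,"twist":0},{"claw":0,"x":0,"y":0,"z":0,"twist":0}])

```text
t: 37.67
ee_pos: [0.5204, 0.2849, 0.3501]
tcp_rot: [-0.375, 3.119, 0.0]
contact_force: [-0.2, -0.6, 0.2]
grip_width: 0.499
gripper_force: 0.0
```

```bash
python3 st2.py; python3 -c "
from h import *
finish_job()"
```

```text
[0.5232 0.2841 0.1055 4.9571] tool [0.5204 0.2848 0.104  4.9516]
side cup_left [-0.2 -0.2]
side leg_left [-2.5  1.8]
side crown_seat [-0.8 -4. ]
side crown_top [5.2 2.9]
top cup_left [ 3.  -1.5]
top cup_left [13.7 17.3]
top leg_left [-1.  -1.5]
top crown_seat [-0.9 -0.6]
top crown_top [-2.4 -1.9]
wrist cup_left [-0.7 -2.4]
wrist leg_left [ 0.9 -1.7]
wrist crown_seat [1.2 0.5]
wrist crown_top [-5.4  0.7]
the job is handed in; nothing more can be done
```

The ear defenders were stood upright on their cups and released, then picked up and hung over the middle of the bar with one cup on each side; the job was handed in at about 38 s, with the bulb the only other item not found in the last check.

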